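Click the extractor's thumbwheel to its green mark and start it

TASK

On the grey control box, roll the knurled black thumbwheel away from the robot with a fingertip until it has clicked home with its green mark on top, in line with the yellow index marks on the two cheeks. Then press the green start button fully in and let it go. Do not press the button before the wheel is set, do not shove or lift the box, and leave the wax tin, the oak offcut and the black star knob where they lie.

Things in the scene. Friction and masses are not known exactly. Their poses are not given: they have to be found in the camera images.
- control_box: Grey control box, 120 (x) x 170 (y) x 62 mm high, 3 kg, loose on rubber feet. Origin: centre of its underside, z up; x points away from the robot (within 0.45 rad), y left. On its lid, both at x = 0: thumbwheel at y = +38 mm, start button at y = -43 mm. Two fixed black cheeks flank the wheel: 70 mm along x, 6 mm thick, tops 10 mm below its crest, with yellow index marks at x = 0.
- wheel_crest (a point): Point fixed to the box: top of the thumbwheel's rim, mid-width, 87 mm above the table. The wheel is a knurled black disc, radius 42 mm, 24 mm wide, upright in the lid, axle along the box's y. Between the cheeks only the top of the rim can be reached: press a fingertip on it with 5 to 12 N and drag along the box's x; start within 10 mm of it.
- wheel (a joint): Wheel angle, rad: grows as the crest travels to the box's +x; 0 = green mark on top. A sprung ball holds it in clicks 0.419 apart (17.6 mm of rim): -0.838, -0.419, 0, 0.419, 0.838, a white line on the rim at each, a green bar for 0. Let go past halfway, it runs on into the next click. Leaving a click takes about 1.5 N at the rim. It starts at -0.419 or -0.838. Stops: -1.4, +1.0.
- green_mark (a point): Middle of the bright green bar (8 mm wide) across the wheel's rim; turns with the wheel.
- start (a joint): Travel of the start button in m: 0 out, 0.006 fully in; it takes 5 N and springs back.
- start_top (a point): Middle of the top of the green start button (28 mm across), rides with the button, which is pressed straight down.
- wax_tin: Round green and silver wax tin, 66 mm across, 24 mm high, loose, left of the box. Origin: centre of its underside.
- offcut: Oak offcut block, 50 x 85 x 22 mm, loose, right of the box. Origin: centre of its underside.
- star_knob: Black star-shaped clamping knob, 50 x 48 x 27 mm, loose, in front of the box (robot side). Origin: centre of its underside.
Not all that is in view belongs to the job. What is meant by the control_box is not orange, and is the larger of those in its own colour.

How it is judged:
By the outcome, as a careful person would: the job done as asked, in the order asked, and still so for the second after the job is handed in, with the robot touching nothing.
It also fails if it takes over 51 s, if anything falls off the work surface, if the arm or the gripper's body presses on something with over 40 N, if the wrist force passes 120 N, or if a joint passes its speed limit or range.

ROBOT

A 6-joint arm with a two-finger parallel gripper is mounted at the origin on the work surface; the furniture and walls round the work are solid. World frame = base frame: x ahead of the robot, y to its left, z up, the work surface at z = 0. Lengths are in m, angles in rad, forces in N, time in s.
With the tool pointing down it reaches from about 0.375 to 0.975 m from the base axis. Payload 3.8 kg.
Tool frame: the origin (TCP) lies at the very end of the fingers, on their centre line; the grasp point (between the pads) lies 19 mm behind it; z points along the fingers, y is the line along which they close (so a half turn about z gives the same grasp; the last joint's range is limited). The gripper opens to 85 mm and grips with 20 to 120 N. Pads are 22 mm wide; open, the fingers measure 114 mm over their backs; the gripper's body (76 mm by 85 mm) begins 54 mm behind the grasp point. The pads swing forward as they close: fully open they stand 13 mm farther back than shut.
Start: joints at [-1.246, 0.264, 1.604, -0, 1.274, -0.037], TCP at [0.239, -0.631, 0.231] pointing down, gripper open.
Joint ranges: [-2.63, 2.63], [-0.94, 2.18], [0.31, 2.57], [-1.31, 4.45], [0, 2.66], [-2.55, 2.55]. Speed limits (rad/s): [2.57, 2.57, 3.14, 3.14, 3.14, 3.14].

INTERFACE

Orientations are given as a rotation vector (axis times angle).
In Python, from workcell import monitor, viewer, job gives the robot as it stands. The module is installed in compiled form; this text tells all that it offers.
- The arm moves only by the tool step_arm, never from a script. Its argument "series" is one flat list of numbers, 4 for each row, row after row: the shift along the tool's x, y, z in m, then the turn about the tool's z in rad. A call has 1 to 8 rows; each row is the pose to reach, as a shift and turn from the pose commanded when the call began, along the tool's axes at that moment; what a row does not reach only later rows make up. A row lasts 1/8 s, in which the tool goes at most 62.5 mm and 10.7 degrees, less where a joint would pass 70% of its speed; a pose out of reach is approached as far as the arm can. A call with a gripper value outside its range is refused whole. "gripper" is the opening, from 0 (shut) to 1 (fully open), set as the call begins (left out, the last holds). The fingers move at their own pace and stop on an object; "newtons" is the grip in N (left out, the last holds). Time passes only in rows, so rows that repeat a pose let the fingers close. It gives the time, the measured TCP pose, the force, the opening and the grip force at its end, in the units of the state.
- monitor.read_state(): the state, without advancing time (a new reading comes with each control period).
- viewer.read_camera(name): name is "scene" or "top" or "wrist"; returns a dict with "image" (480x640x3 uint8, red, green, blue), "intrinsics" (3x3 intrinsics, pixels), "T" (4x4, takes a point from camera to world coordinates); the wrist camera has in their place "hand_eye" (4x4, takes a point from camera to tool coordinates, whose origin is the TCP and whose axes are the flange's). Camera axes: x right, y up, looking along -z (the intrinsics and any distortion apply to the point x, -y, -z); pixel columns grow to the right and rows downward; lengths in m; the calibration is good to about 2 mm. The wrist camera is an equidistant fisheye: a pixel r from the principal point sees the ray r / f radians off the axis. A picture is of the moment at which its call begins: read the wrist's pose just before it. There is no depth.
- job.finish_job(): hands the job in; it is judged then, once.
Trained networks look in a picture, given as the dict that the camera call returned (one of the last four; its "shot" number tells which), for a name from the list of things; names that differ only in an ending like _2 or _b are one class to them, and where a whole thing is asked for, a point or a joint stands for the part that bears it (a point fixed in the world has none). Each returns a list of dicts, best first, with "score" (0 to 1); they miss things now and then, are a little off and sometimes report something else, mostly with a low value. They report only what shows in the picture. A call takes as long as a camera call. They do not tell look-alikes from the thing itself.
- viewer.boxes_of(picture, label): "extent" ([centre column, centre row, width, height] in pixels, round what is visible of it).
- viewer.spot_point(picture, label): "point" ([column, row] in pixels: a listed point, or the origin of a listed thing).
The state is a dict: "time": time; "q": joint angles; "joint_vel": joint speeds; "joint_torque": joint torques, N m; "tool_pos": TCP position; "tcp_rot": TCP orientation; "wrist_force": force on the tool from outside, world axes, zero at the start; "torque": the same for the moment, N m; "width": opening from 0.0 (shut) to 1.0 (fully open); "grip_force": force on a finger pad.
Only numpy, scipy, OpenCV 4.12 (cv2) and the standard library are available. Lean on these libraries where they do the work, as an engineer would, in place of code of your own. Each camera call takes 0.05 s, during which the arm holds its last target. There are 200 camera calls.

## Working session

There is one attempt and no reset: what is moved stays moved. The work goes in short steps, Python scripts to look and compute and a tool call to move; the robot and the scene stay as the last step left them, time stands still between calls to the robot, and variables do not carry over. Pictures are saved under pics/ and viewed, at most 10 in all, crops included, and the job is handed in when it is done.

Besides the shell and the picture viewer there is one more tool, called after "Call:" as name(argument=value, ...), one argument or row to a line, values as JSON. step_arm: Moves the arm, as the interface text tells. Its arguments: {"type":"object","properties":{"series":{"type":"array"},"gripper":{"type":"number"},"newtons":{"type":"number"}},"required":["series"]}

```bash
mkdir -p pics
cat > h.py <<'E'
import numpy as np, cv2
from scipy.spatial.transform import Rotation as R
from workcell import monitor, viewer, job
def ray(p,px,st=None):
    K=np.array(p["intrinsics"]);u,v=(px[0]-K[0,2])/K[0,0],(px[1]-K[1,2])/K[1,1]
    if "T" in p: T=np.array(p["T"]); d=np.array([u,-v,-1.])
    else:
        W=np.eye(4);W[:3,:3]=R.from_rotvec(st["tcp_rot"]).as_matrix();W[:3,3]=st["tool_pos"]
        T=W@np.array(p["hand_eye"]); r=np.hypot(u,v)+1e-12
        d=np.array([np.sin(r)*u/r,-np.sin(r)*v/r,-np.cos(r)])
    return T[:3,3],T[:3,:3]@d
def atz(p,px,z,st=None):
    o,d=ray(p,px,st);return o+d*(z-o[2])/d[2]
def save(p,n,crop=None,s=1):
    im=p["image"][:,:,::-1]
    if crop: x0,y0,x1,y1=crop; im=im[y0:y1,x0:x1]
    cv2.imwrite("pics/"+n,cv2.resize(im,None,fx=s,fy=s,interpolation=cv2.INTER_CUBIC))
E
python3 - <<'E'
from h import *
np.set_printoptions(precision=3,suppress=True)
s=monitor.read_state();print(s)
for c in("top","scene"):
    p=viewer.read_camera(c);save(p,c+"0.png");print(c,[k for k in p],p["intrinsics"])
    for l,z in(("control_box",0),("wheel_crest",.087),("green_mark",.08),("start_top",.07),("wax_tin",0),("offcut",0),("star_knob",0)):
        for r in viewer.spot_point(p,l)[:3]: print(l,r["score"],np.round(r["point"]),atz(p,r["point"],z))
E
```

```text
{'time': 0.0, 'q': array([-1.246,  0.265,  1.605, -0.   ,  1.274, -0.037]), 'joint_vel': array([ 0.001,  0.001, -0.   , -0.001,  0.001,  0.   ]), 'joint_torque': array([ -0.001, -51.511, -36.731,  -0.   ,   0.013,   0.   ]), 'tool_pos': array([ 0.239, -0.631,  0.23 ]), 'tcp_rot': array([-3.088, -0.565,  0.001]), 'wrist_force': array([ 0.524, -0.476, -1.403]), 'torque': array([ 0.016, -0.035, -0.007]), 'grip_force': 0.0, 'width': 1.0013908757789465}
top ['image', 'intrinsics', 'T', 'shot'] [[486.102   0.    327.241]
 [  0.    486.102 238.809]
 [  0.      0.      1.   ]]
control_box 0.94 [464. 263.] [ 0.399 -0.231  0.   ]
control_box 0.79 [360. 221.] [0.525 0.063 0.   ]
control_box 0.61 [185. 273.] [0.385 0.566 0.   ]
wheel_crest 0.89 [164. 289.] [0.341 0.596 0.087]
wheel_crest 0.87 [349. 221.] [0.515 0.099 0.087]
wheel_crest 0.83 [462. 251.] [ 0.428 -0.204  0.087]
green_mark 0.74 [168. 285.] [0.352 0.589 0.08 ]
green_mark 0.71 [351. 226.] [0.502 0.092 0.08 ]
green_mark 0.63 [465. 253.] [ 0.424 -0.212  0.08 ]
start_top 0.66 [185. 258.] [0.423 0.544 0.07 ]
start_top 0.5 [380. 212.] [0.5
[... 308 characters left out ...]
0.411 -0.226  0.   ]
control_box 0.88 [174. 237.] [0.383 0.571 0.   ]
control_box 0.61 [378. 267.] [0.533 0.057 0.   ]
wheel_crest 0.86 [488. 306.] [ 0.399 -0.22   0.087]
wheel_crest 0.63 [151. 212.] [0.34  0.586 0.087]
wheel_crest 0.59 [361. 233.] [0.515 0.096 0.087]
green_mark 0.7 [356. 239.] [0.499 0.099 0.08 ]
green_mark 0.63 [488. 309.] [ 0.399 -0.22   0.08 ]
green_mark 0.59 [153. 212.] [0.352 0.594 0.08 ]
start_top 0.66 [397. 241.] [0.555 0.025 0.07 ]
start_top 0.53 [498. 327.] [ 0.373 -0.246  0.07 ]
start_top 0.38 [185. 205.] [0.436 0.572 0.07 ]
wax_tin 0.52 [317. 251.] [0.518 0.217 0.   ]
offcut 0.77 [448. 284.] [ 0.554 -0.105  0.   ]
star_knob 0.89 [382. 305.] [ 0.406 -0.014  0.   ]
```

View pics/top0.png

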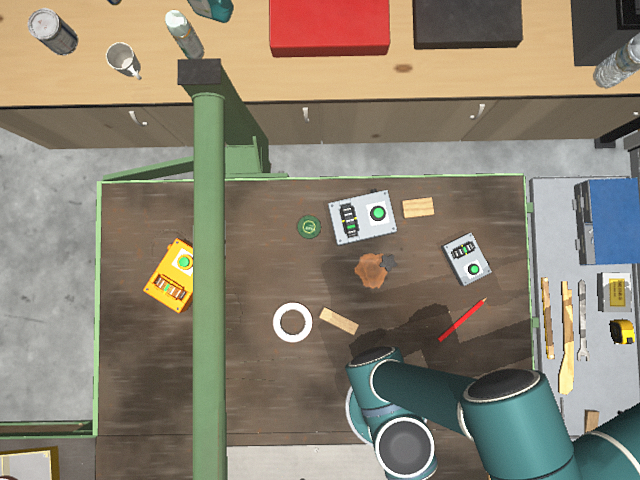

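View pics/scene0.png

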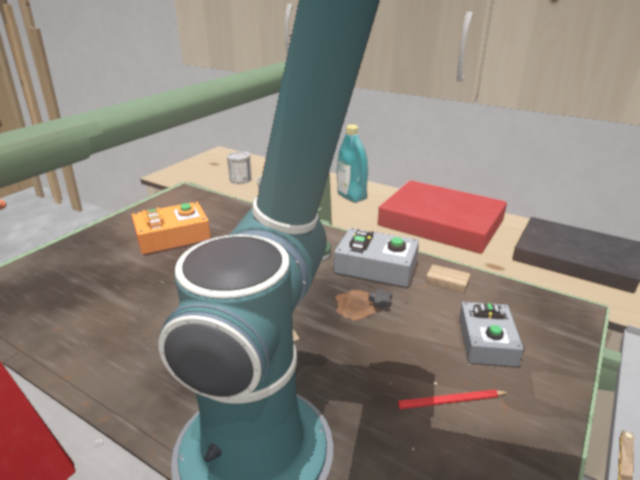

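The candidates are the orange box (170,275), the large grey one (362,217) and the small grey one (467,258) in the top view. The task says not orange and the larger grey one, so I choose (362,217), yaw about 0.29. The oak offcut lies at (418,207), the wax tin at (308,227) and the star knob at (388,262). I'll crop close to check.

Run:
```python
from h import *
p=viewer.read_camera("top");save(p,"crop1.png",(290,170,440,290),5)
```

Call:
step_arm(
  series=[0.02, -0.02, -0.01, 0, 0.055, -0.06, -0.03, 0, 0.095, -0.1, -0.05, 0, 0.135, -0.145, -0.05, 0, 0.175, -0.19, -0.05, 0, 0.215, -0.235, -0.05, 0, 0.255, -0.28, -0.05, 0, 0.295, -0.325, -0.05, 0],
  gripper=0,
)

```text
time: 1.85
tool_pos: [0.4002, -0.2211, 0.2817]
tcp_rot: [3.09, 0.564, 0.002]
wrist_force: [1.7, 0.0, -0.5]
width: 0.002
grip_force: 0.0
```

View pics/crop1.png

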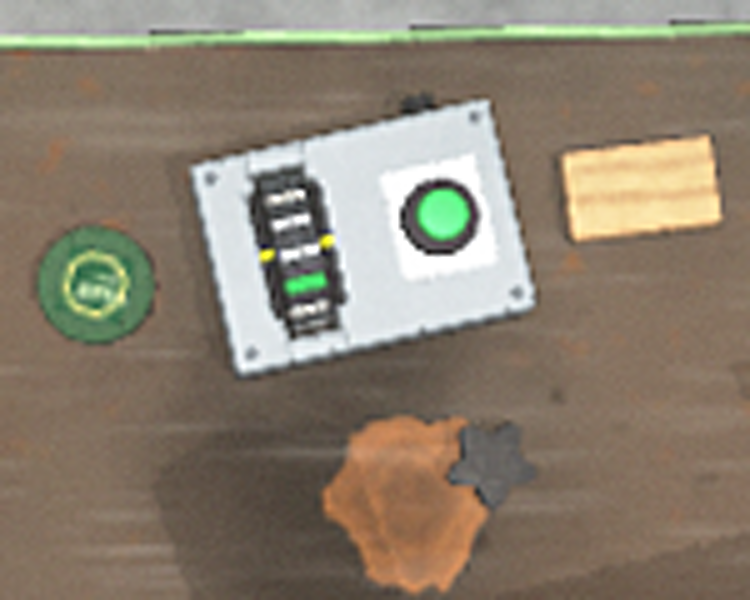

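The crop shows the large grey box. The green bar at (306,283) is one click on the robot's side of the yellow marks, whose line runs (267,256)–(328,242), so the wheel is at -0.419. The button is at (440,213), and the star knob at (492,463) lies clear of the box.

Call:
step_arm(
  series=[0.035, -0.04, 0, 0, 0.075, -0.085, 0, 0, 0.11, -0.13, 0, 0.02, 0.145, -0.17, 0, 0.05, 0.175, -0.21, 0, 0.1, 0.193, -0.227, 0, 0.12, 0.193, -0.227, 0, 0.12],
)

```text
time: 2.72
tool_pos: [0.5002, 0.0592, 0.2813]
tcp_rot: [-3.118, -0.384, 0.0]
wrist_force: [-0.5, -0.4, -0.3]
width: 0.005
grip_force: 0.0
```

Run:
```python
from h import *
np.set_printoptions(precision=4,suppress=True)
s=monitor.read_state();p=viewer.read_camera("wrist");save(p,"w1.png")
M=R.from_rotvec(s["tcp_rot"]).as_matrix();print(s["tool_pos"],M,s["wrist_force"],p["hand_eye"])
t=viewer.read_camera("top")
for q in(p,t):
  for l,z in(("control_box",0),("wheel_crest",.087),("green_mark",.084),("start_top",.07)):
    for r in viewer.spot_point(q,l)[:3]: print(l,r["score"],np.round(r["point"]),atz(q,r["point"],z,s))
# yaw and corners from top crop: lid corners z=.062
for px in((193,168),(490,100),(535,305),(240,372)): print(atz(t,(290+px[0]/5,170+px[1]/5),.062))
for px in((267,256),(328,242)): print('idx',atz(t,(290+px[0]/5,170+px[1]/5),.077))
```

```text
[0.5002 0.0592 0.2813] [[ 0.9701  0.2426 -0.    ]
 [ 0.2426 -0.9701  0.0001]
 [ 0.     -0.0001 -1.    ]] [-0.4917 -0.3964 -0.2897] [[ 0.0005  0.9456  0.3252  0.0835]
 [ 1.     -0.0004 -0.0003 -0.    ]
 [-0.0002  0.3252 -0.9456 -0.1432]
 [ 0.      0.      0.      1.    ]]
control_box 0.71 [498. 306.] [ 0.4037 -0.2313  0.    ]
control_box 0.61 [320. 167.] [0.525  0.0628 0.    ]
wheel_crest 0.89 [280. 178.] [0.5178 0.0989 0.087 ]
wheel_crest 0.88 [518. 307.] [ 0.4437 -0.1953  0.087 ]
green_mark 0.93 [282. 198.] [0.4987 0.0929 0.084 ]
green_mark 0.62 [516. 311.] [ 0.437  -0.1974  0.084 ]
start_top 0.95 [371. 177.] [0.5372 0.015  0.07  ]
start_top 0.48 [514. 348.] [ 0.3804 -0.2356  0.07  ]
control_box 0.94 [463. 259.] [ 0.4095 -0.2295  0.    ]
control_box 0.76 [358. 221.] [0.5233 0.0684 0.    ]
control_box 0.63 [183. 276.] [0.3768 0.5713 0.    ]
wheel_crest 0.91 [348. 218.] [0.5233 0.1008 0.087 ]
wheel_crest 0.73 [164. 288.] [0.343  0.5947 0.087 ]
wheel_crest 0.63 [464. 247.] [ 0.4384 -0.2101  0.087 ]
green_mark 0.78 [166. 287.] [0.3458 0.5903 0.084 ]
green_mark 0.63 [468. 251.] [ 0.4292 -0.2208  0.084 ]
green_mark 0.56 [352. 226.] [0.5022 0.0885 0.084 ]
start_top 0.59 [472. 270.] [ 0.3782 -0.2316  0.07  ]
start_top 0.42 [184. 258.] [0.4235 0.5492 0.07  ]
[0.5671 0.1519 0.062 ]
[ 0.6017 -0.0126  0.062 ]
[ 0.4878 -0.0342  0.062 ]
[0.454  0.1282 0.062 ]
idx [0.5159 0.1126 0.077 ]
idx [0.5229 0.0793 0.077 ]
```

View pics/w1.png

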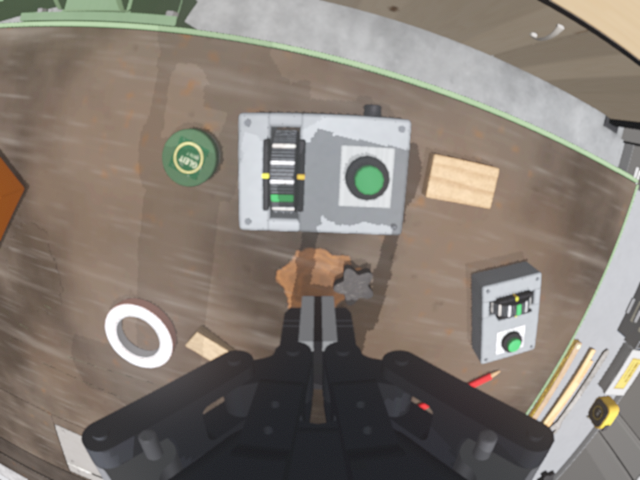

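The wrist view shows the wheel crest at (281,177), between the yellow marks. The green bar is at (282,198) and the button at (371,177), with the box nearly square to the tool. I fix the crest at (0.519, 0.0975) and the yaw at 0.21, and go to just above it, 8 mm short along x.

Call:
step_arm(
  series=[0.01, -0.017, 0.03, 0.02, 0.02, -0.033, 0.08, 0.035, 0.02, -0.033, 0.13, 0.035, 0.02, -0.033, 0.165, 0.035, 0.02, -0.033, 0.181, 0.035, 0.02, -0.033, 0.181, 0.035, 0.02, -0.033, 0.181, 0.035],
)

```text
time: 4.1
tool_pos: [0.5131, 0.0946, 0.1021]
tcp_rot: [-3.125, -0.324, -0.005]
wrist_force: [-0.4, 0.1, 0.2]
width: -0.0
grip_force: 0.0
```

Run:
```python
from h import *
s=monitor.read_state();p=viewer.read_camera("wrist");save(p,"w2.png",(200,100,440,300),3)
print(s["tool_pos"],s["wrist_force"])
for l,z in(("wheel_crest",.087),("green_mark",.084),("start_top",.07)):
    for r in viewer.spot_point(p,l)[:2]: print(l,r["score"],np.round(r["point"]),atz(p,r["point"],z,s))
```

```text
[0.51305974 0.09460774 0.10212487] [-0.36132125  0.14616434  0.22592129]
wheel_crest 0.79 [315. 284.] [0.51905361 0.09688105 0.087     ]
wheel_crest 0.6 [623. 402.] [ 0.453666   -0.17792442  0.087     ]
green_mark 0.94 [620. 402.] [ 0.45183506 -0.17675092  0.084     ]
start_top 0.8 [473. 276.] [0.53218974 0.01045217 0.07      ]
start_top 0.52 [606. 442.] [ 0.38411428 -0.23048118  0.07      ]
```

View pics/w2.png

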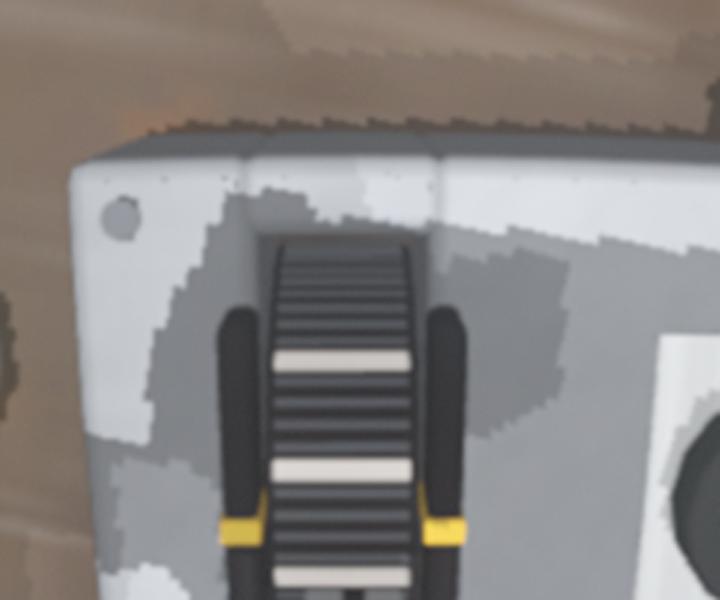

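The close crop shows the wheel between the cheeks with the yellow marks at (242,531) and (443,531). A white line is near the crest at (341,577), and the tip is laterally centred. I descend in small steps until it touches.

Call:
step_arm(
  series=[-0.002, 0, 0.006, 0, -0.002, 0, 0.01, 0, -0.002, 0, 0.012, 0, -0.002, 0, 0.013, 0, -0.002, 0, 0.013, 0],
)

```text
time: 4.92
tool_pos: [0.5095, 0.0941, 0.0872]
tcp_rot: [-3.125, -0.324, 0.0]
wrist_force: [-1.0, 0.4, 0.6]
width: 0.0
grip_force: 0.0
```

Call:
step_arm(
  series=[0.001, 0, 0.0005, 0, 0.001, 0, 0.001, 0, 0.001, 0, 0.001, 0],
)

```text
time: 5.3
tool_pos: [0.5107, 0.0943, 0.0869]
tcp_rot: [3.125, 0.324, 0.0]
wrist_force: [-2.3, -0.6, 5.3]
width: 0.0
grip_force: 2.5
```

Call:
step_arm(
  series=[0, 0, 0.0004, 0, 0.002, 0, 0.0004, 0, 0.004, 0, 0.0004, 0, 0.006, 0, 0.0004, 0, 0.008, 0, 0.0004, 0],
)

```text
time: 5.92
tool_pos: [0.5193, 0.0962, 0.0869]
tcp_rot: [-3.125, -0.324, -0.003]
wrist_force: [-0.9, -0.3, 5.8]
width: 0.002
grip_force: 2.8
```

Call:
step_arm(
  series=[0.002, 0, 0.0003, 0, 0.004, 0, 0.0003, 0, 0.006, 0, 0.0003, 0, 0.008, 0, 0.0003, 0, 0.009, 0, 0.0003, 0],
)

```text
time: 6.55
tool_pos: [0.528, 0.098, 0.0868]
tcp_rot: [-3.125, -0.324, -0.002]
wrist_force: [-2.9, 0.3, 8.2]
width: 0.001
grip_force: 4.1
```

Call:
step_arm(
  series=[0, 0, -0.01, 0, -0.02, 0, -0.04, 0, -0.06, 0, -0.08, 0, -0.075, 0, -0.1, 0, -0.075, 0, -0.1, 0],
)

```text
time: 7.18
tool_pos: [0.4546, 0.0825, 0.1878]
tcp_rot: [-3.125, -0.324, -0.008]
wrist_force: [-0.3, -0.4, -0.2]
width: 0.003
grip_force: 0.0
```

Run:
```python
from h import *
s=monitor.read_state();p=viewer.read_camera("wrist")
print(s["tool_pos"],s["wrist_force"])
for l,z in(("wheel_crest",.087),("green_mark",.087),("start_top",.07)):
    for r in viewer.spot_point(p,l)[:2]:
        print(l,r["score"],np.round(r["point"]),atz(p,r["point"],z,s))
c=viewer.spot_point(p,"wheel_crest")[0]["point"];x,y=map(int,c);x0=max(x-60,0);y0=max(y-60,0)
save(p,"w3.png",(x0,y0,x0+200,y0+140),4)
```

```text
[0.45456383 0.08247259 0.1877726 ] [-0.31735886 -0.42989645 -0.18610682]
wheel_crest 0.92 [315. 143.] [0.51893615 0.09750354 0.087     ]
wheel_crest 0.67 [591. 308.] [ 0.44006671 -0.18392529  0.087     ]
green_mark 0.81 [593. 310.] [ 0.43885834 -0.18754201  0.087     ]
green_mark 0.71 [313. 143.] [0.51847604 0.09873936 0.087     ]
start_top 0.84 [431. 143.] [0.53745574 0.01608021 0.07      ]
start_top 0.74 [586. 353.] [ 0.38122506 -0.23101775  0.07      ]
```

View pics/w3.png

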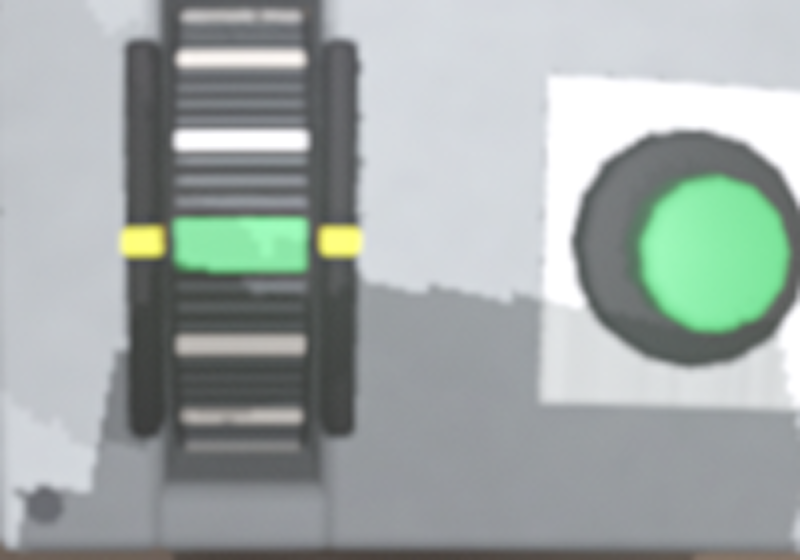

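The green bar at (240,245) is in line with the yellow marks at (143,241) and (341,241). The wheel is home and the box has not moved. Next is the button, at about (0.536, 0.0175).

Call:
step_arm(
  series=[0.025, 0.03, 0, 0, 0.055, 0.065, 0, 0, 0.066, 0.08, 0.02, 0, 0.066, 0.08, 0.055, 0, 0.066, 0.08, 0.08, 0, 0.066, 0.08, 0.088, 0, 0.066, 0.08, 0.088, 0],
)

```text
time: 8.3
tool_pos: [0.5343, 0.0177, 0.0966]
tcp_rot: [-3.125, -0.324, 0.003]
wrist_force: [0.8, -0.1, 0.0]
width: -0.0
grip_force: 0.0
```

Call:
step_arm(
  series=[0, 0, 0.003, 0, 0, 0, 0.006, 0, 0, 0, 0.009, 0, 0, 0, 0.012, 0, 0, 0, 0.015, 0, 0, 0, 0.015, 0],
)

```text
time: 9.05
tool_pos: [0.5348, 0.0177, 0.0826]
tcp_rot: [-3.125, -0.324, 0.0]
wrist_force: [0.4, -0.2, 2.5]
width: 0.002
grip_force: 1.1
```

Call:
step_arm(
  series=[0.002, -0.002, 0.001, 0, 0.002, -0.002, 0.002, 0, 0.002, -0.002, 0.003, 0, 0.002, -0.002, 0.004, 0, 0.002, -0.002, 0.004, 0],
)

```text
time: 9.68
tool_pos: [0.5365, 0.02, 0.0788]
tcp_rot: [3.125, 0.324, 0.001]
wrist_force: [-0.9, -1.3, 4.7]
width: 0.0
grip_force: 2.2
```

Call:
step_arm(
  series=[0, 0, 0.001, 0, 0, 0, 0.002, 0, 0, 0, 0.003, 0, 0, 0, 0.0035, 0, 0, 0, 0.0035, 0],
)

```text
time: 10.3
tool_pos: [0.5367, 0.02, 0.0777]
tcp_rot: [3.125, 0.324, 0.001]
wrist_force: [-7.7, -0.1, 19.7]
width: 0.0
grip_force: 10.1
```

Call:
step_arm(
  series=[0, 0, -0.005, 0, 0, 0, -0.015, 0, -0.02, 0, -0.04, 0, -0.05, -0.03, -0.08, 0, -0.075, -0.06, -0.12, 0, -0.075, -0.06, -0.12, 0, -0.075, -0.06, -0.12, 0],
)

```text
time: 11.18
tool_pos: [0.4503, 0.0635, 0.1947]
tcp_rot: [3.125, 0.325, -0.0]
wrist_force: [-0.1, 0.1, -0.4]
width: -0.0
grip_force: 0.0
```

Run:
```python
from h import *
s=monitor.read_state();p=viewer.read_camera("wrist")
print(s["tool_pos"],s["wrist_force"])
for l,z in(("wheel_crest",.087),("green_mark",.087),("start_top",.083)):
    for r in viewer.spot_point(p,l)[:2]:
        print(l,r["score"],np.round(r["point"]),atz(p,r["point"],z,s))
save(p,"w4.png",(180,60,580,360),2)
```

```text
[0.45031254 0.06345195 0.19465721] [-0.08162669  0.1455177  -0.44938998]
wheel_crest 0.91 [578. 299.] [ 0.43966956 -0.18738029  0.087     ]
wheel_crest 0.9 [290. 131.] [0.5185822  0.09681455 0.087     ]
green_mark 0.8 [580. 299.] [ 0.44022376 -0.18998092  0.087     ]
green_mark 0.71 [287. 134.] [0.51626776 0.09806116 0.087     ]
start_top 0.74 [572. 346.] [ 0.38736198 -0.2150057   0.083     ]
start_top 0.66 [408. 130.] [0.5369549  0.01784133 0.083     ]
```

View pics/w4.png

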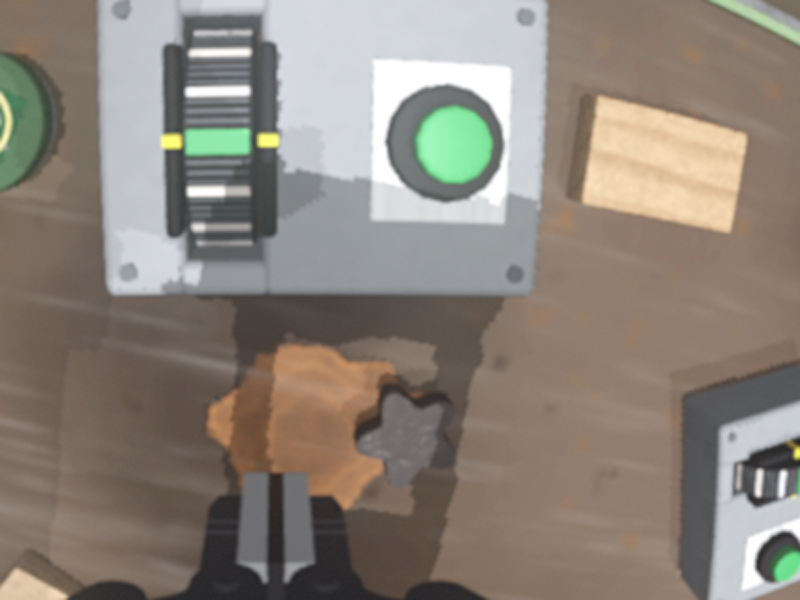

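The wheel's green bar at (217,141) is in line with the yellow marks at (172,141) and (267,140). The button at (455,145) is back out. It bottomed at 19.7 N after about 6 mm of travel. The box, offcut, tin and star knob are where they were, so I hand in.

```bash
python3 -c "
from h import *
print(job.finish_job())"
```

```text
the job is handed in; nothing more can be done
None
```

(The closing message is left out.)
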